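# Load the cleaning caddy in shelf order

## Task

Load the carry caddy for the cleaning round: move the four spray bottles from the under-sink tray into the caddy's four pockets, one to a pocket, keeping the order of their row, so that the bottle at the tray's end nearest the robot goes in the caddy's pocket nearest the robot, and so on to the farthest. Set each bottle down gently and upright on the pocket floor without dropping it or knocking any over, and leave the four tablet jars undisturbed in the tray.

Things in the scene. Friction and masses are not known exactly. Their poses are not given: they have to be found in the camera images.
- tray: White under-sink tray, fixed, 284 x 144 x 24 mm high: two rows of four cells, 66 mm square, walls 4 mm: a row of bottles and a row of jars. Origin at counter level below the middle of the bottle row; x runs along the rows, -x end nearer the robot; +y towards the jars. Cells at x = -105, -35, 35, 105 mm, y = 0 (bottles) and 70 mm (jars), floor z = 4 mm.
- caddy: Grey-blue carry caddy, fixed, 284 x 74 x 60 mm high: one row of four square pockets, 66 mm inside, walls 4 mm; grey end handles rise to 86 mm. It stands left or right of the tray. Origin at counter level under the row's middle; x runs along the row, -x end nearer the robot. Pocket centres x = -105, -35, 35, 105 mm, y = 0, floor z = 4 mm, rim z = 60 mm.
- red_bottle: Loose red spray bottle, about 0.26 kg, 160 mm high, 48 mm diameter, starting upright in the tray beside the red jar. Origin: centre of its underside, z up, nozzle along +x (to x = 47 mm, away from the jar). Grip from above by the flat sides of the red head: 22 mm wide along y, z = 124 to 160 mm, x = -23 to 35 mm. Black trigger below the head at x = 20 to 40 mm.
- yellow_bottle: Loose yellow spray bottle, about 0.26 kg, 160 mm high, 48 mm diameter, starting upright in the tray beside the yellow jar. Origin: centre of its underside, z up, nozzle along +x (to x = 47 mm, away from the jar). Grip from above by the flat sides of the yellow head: 22 mm wide along y, z = 124 to 160 mm, x = -23 to 35 mm. Black trigger below the head at x = 20 to 40 mm.
- green_bottle: Loose green spray bottle, about 0.26 kg, 160 mm high, 48 mm diameter, starting upright in the tray beside the green jar. Origin: centre of its underside, z up, nozzle along +x (to x = 47 mm, away from the jar). Grip from above by the flat sides of the green head: 22 mm wide along y, z = 124 to 160 mm, x = -23 to 35 mm. Black trigger below the head at x = 20 to 40 mm.
- blue_bottle: Loose blue spray bottle, about 0.26 kg, 160 mm high, 48 mm diameter, starting upright in the tray beside the blue jar. Origin: centre of its underside, z up, nozzle along +x (to x = 47 mm, away from the jar). Grip from above by the flat sides of the blue head: 22 mm wide along y, z = 124 to 160 mm, x = -23 to 35 mm. Black trigger below the head at x = 20 to 40 mm.
- red_jar: Loose jar of refill tablets, pale with a red lid, 55 mm diameter, 60 mm high, 0.25 kg. Origin: centre of its underside, z up. It stands in the tray's jar row beside the red bottle's cell, so it shows that bottle's place in the row; it stays where it is.
- yellow_jar: Loose jar of refill tablets, pale with a yellow lid, 55 mm diameter, 60 mm high, 0.25 kg. Origin: centre of its underside, z up. It stands in the tray's jar row beside the yellow bottle's cell, so it shows that bottle's place in the row; it stays where it is.
- green_jar: Loose jar of refill tablets, pale with a green lid, 55 mm diameter, 60 mm high, 0.25 kg. Origin: centre of its underside, z up. It stands in the tray's jar row beside the green bottle's cell, so it shows that bottle's place in the row; it stays where it is.
- blue_jar: Loose jar of refill tablets, pale with a blue lid, 55 mm diameter, 60 mm high, 0.25 kg. Origin: centre of its underside, z up. It stands in the tray's jar row beside the blue bottle's cell, so it shows that bottle's place in the row; it stays where it is.

How it is judged:
By the outcome, as a careful person would: the job done as asked, in the order asked, and still so for the second after the job is handed in, with the robot touching nothing.
It also fails if it takes over 115 s, if anything falls off the work surface, if the arm or the gripper's body presses on something with over 40 N, if the wrist force passes 120 N, or if a joint passes its speed limit or range.

## Robot

A 7-joint arm with a two-finger parallel gripper is mounted at the origin on the work surface. World frame = base frame: x ahead of the robot, y to its left, z up, the work surface at z = 0. Lengths are in m, angles in rad, forces in N, time in s.
With the tool pointing down it reaches from about 0.4 to 0.85 m from the base axis. Payload 10.4 kg.
Tool frame: the origin (TCP) lies midway between the tips of the shut fingers; the grasp point (between the pads) lies 19 mm behind it; z points along the fingers, x is the direction in which the jaws open and shut, and the axes are right-handed (so a half turn about z gives the same grasp; the last joint's range is limited). The gripper opens to 85 mm and grips with 20 to 120 N. Pads are 22 mm wide; open, the fingers measure 114 mm over their backs; the gripper's body (76 mm by 85 mm) begins 54 mm behind the grasp point. The pads swing forward as they close: fully open they stand 13 mm farther back than shut.
Start: joints at [1.232, 0.332, -0.065, 1.46, 0.022, 1.35, -0.088], TCP at [0.194, -0.594, 0.231] pointing down, gripper open.
Joint ranges: [-2.6, 2.6], [-0.5, 2.12], [-1.47, 1.34], [0.16, 2.42], [-1.27, 4.41], [0.06, 2.06], [-2.6, 2.6]. Speed limits (rad/s): [2.22, 2.22, 2.79, 2.79, 3.14, 3.14, 3.14].

## Interface

Orientations are given as a unit quaternion [x, y, z, w].
In Python, from workcell import manip, cams gives the robot as it stands.
- The arm moves only by the tool move_arm, never from a script. Its argument "moves" is a list of rows, each a list of 7 numbers: the turn, a rotation vector about the tool's x, y, z in degrees, then the shift along the tool's x, y, z in m, then the finger opening in m, from 0 to 0.0854. A call has 1 to 10 rows; each row is the pose to reach, as a shift and turn from the pose commanded when the call began, along the tool's axes at that moment; what a row does not reach only later rows make up. A row lasts 1/10 s, in which the tool goes at most 50 mm and 8.59 degrees, less where a joint would pass 70% of its speed; a pose out of reach is approached as far as the arm can. A call with a gripper value outside its range is refused whole. The fingers move at their own pace and stop on an object; "grip_force" is the grip in N (left out, the last holds). Time passes only in rows, so rows that repeat a pose let the fingers close. It gives the time, the measured TCP pose, the force and the opening at its end, in the units of the state.
- manip.get_obs(): the state, without advancing time (a new reading comes with each control period).
- cams.camera(name): name is "scene" or "top" or "wrist"; returns the picture (384x512x3 uint8, red, green, blue); there is no depth.
- cams.camera_params(name): a dict with "fx", "fy", "cx", "cy" (pixels), "xyz" and "rotation" of the camera in the world. Camera axes: x right, y up, looking along -z (the intrinsics and any distortion apply to the point x, -y, -z); pixel columns grow to the right and rows downward; lengths in m; the calibration is good to about 2 mm. The wrist camera is an equidistant fisheye: a pixel r from the principal point sees the ray r / f radians off the axis. A picture is of the moment at which its call begins: read the wrist's pose just before it. camera_params takes no time and is no camera call; for the wrist camera it gives the pose at the moment of the call.
- manip.hand_in(): hands the job in, once; it reports no verdict.
The state is a dict: "clock": time; "joint_pos": joint angles; "joint_velocities": joint speeds; "tau": joint torques, N m; "position": TCP position; "ee_rot": TCP orientation; "ft_force": force on the tool from outside, world axes, zero at the start; "torque": the same for the moment, N m; "grip_width": opening from 0.0 (shut) to 1.0 (fully open).
Only numpy, scipy, OpenCV 4.12 (cv2) and the standard library are available. Lean on these libraries where they do the work, as an engineer would, in place of code of your own. Each camera call takes 0.05 s, during which the arm holds its last target. There are 200 camera calls.

## Working session

There is one attempt and no reset: what is moved stays moved. The work goes in short steps, Python scripts to look and compute and a tool call to move; the robot and the scene stay as the last step left them, time stands still between calls to the robot, and variables do not carry over. Pictures are saved under pics/ and viewed, about 12 in all and at most 16, crops included, and the job is handed in when it is done.

Besides the shell and the picture viewer there is one more tool, called as name(argument=value, ...) on one line, values as JSON. move_arm: Moves the arm, as the interface text tells. Its arguments: {"type":"object","properties":{"moves":{"type":"array","items":{"type":"array","items":{"type":"number"}}},"grip_force":{"type":"number"}},"required":["moves"]}

```bash
ls; mkdir -p pics; python3 - <<'E'
from workcell import manip,cams
import cv2,numpy as np
print(manip.get_obs())
for n in("scene","top","wrist"):
    print(n,cams.camera_params(n)); im=cams.camera(n); cv2.imwrite(f"pics/{n}0.png",im[:,:,::-1])
E
```

```text
pics
{'clock': 0.0, 'joint_pos': array([ 1.23240823,  0.33286057, -0.06470805,  1.46098722,  0.02161551,
        1.34986474, -0.08850496]), 'joint_velocities': array([-8.05728590e-04, -8.45276616e-04, -7.15181086e-04, -2.58901506e-03,
       -2.76565298e-04,  4.50077661e-04,  7.64953944e-06]), 'tau': array([ 5.16677865e-04, -6.25446582e+01,  4.91512008e-02, -3.91594291e+01,
        1.61214540e-02,  1.00448666e-02,  7.21858123e-05]), 'position': array([ 0.19397856, -0.59373181,  0.23050109]), 'ee_rot': array([ 8.09503446e-01, -5.87114694e-01, -5.98610063e-04, -3.85246564e-04]), 'ft_force': array([-0.13407404, -0.62523511, -0.62050838]), 'torque': array([-0.00981739,  0.00033664, -0.01306716]), 'grip_width': 1.0003982609873103}
scene {'fx': 364.5701303077072, 'fy': 364.5701303077072, 'cx': 254.73459748456156, 'cy': 193.0260260543083, 'xyz': array([ 0.97876827, -0.13435003,  0.65772661]), 'rotation': array([0.26272118, 0.18134834, 0.53199291, 0.78426648])}
top {'fx': 424.8931140101627, 'fy': 424.8931140101627, 'cx': 252.7959216619585, 'cy': 189.24054518635353, 'xyz': array([0.3383155 , 0.02650888, 0.95314142]), 'rotation': array([-0.07511384,  0.08450826,  0.73907946, -0.66406161])}
wrist {'fx': 297.3186396354542, 'fy': 297.3186396354542, 'cx': 259.2601669509426, 'cy': 185.3152089111426, 'xyz': array([ 0.27147733, -0.56916048,  0.37273978]), 'rotation': array([-0.12953855,  0.09394811, -0.57971715,  0.79895028])}
```

View pics/scene0.png

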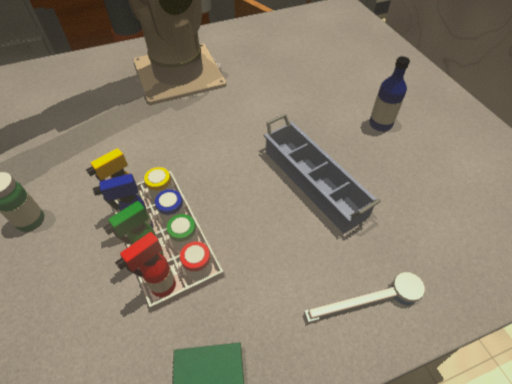

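View pics/top0.png

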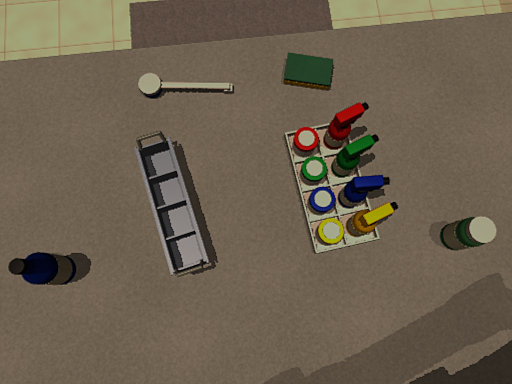

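View pics/wrist0.png

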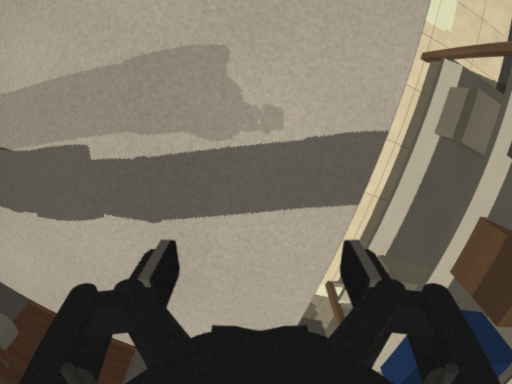

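Top view: the tray is on the right, with bottles from near to far yellow, blue, green, red (heads near px (380,215), (368,184), (360,147), (350,115)). The caddy is on the left, with corners near (137,143), (171,135), (176,273), (210,263). The scene view confirms the layout. The wrist sees only bare counter.

```bash
cat > h.py <<'E'
import numpy as np,cv2
from scipy.spatial.transform import Rotation as R
from workcell import manip,cams
def ray(n,uv,p=None):
    p=p or cams.camera_params(n); a=(uv[0]-p['cx'])/p['fx'];b=(uv[1]-p['cy'])/p['fy']
    if n=='wrist':
        r=np.hypot(a,b)+1e-12; d=np.array([np.sin(r)*a/r,-np.sin(r)*b/r,-np.cos(r)])
    else: d=np.array([a,-b,-1.])
    return np.array(p['xyz']),R.from_quat(p['rotation']).apply(d/np.linalg.norm(d))
def plane(n,uv,z,p=None):
    o,d=ray(n,uv,p); return o+d*(z-o[2])/d[2]
def tri(r1,r2):
    (o,d),(q,e)=r1,r2; s=np.linalg.lstsq(np.c_[d,-e],q-o,rcond=None)[0]
    a,b=o+d*s[0],q+e*s[1]; return (a+b)/2,np.linalg.norm(a-b)
HUE={'red':(174,6),'yellow':(18,32),'green':(50,80),'blue':(112,128)}
def mask(im,c,v=60,s=120):
    h=cv2.cvtColor(im,cv2.COLOR_RGB2HSV); lo,hi=HUE[c]
    H=h[...,0]; m=(H>=lo)&(H<=hi) if lo<hi else (H>=lo)|(H<=hi)
    return (m&(h[...,1]>s)&(h[...,2]>v)).astype(np.uint8)*255
E
python3 - <<'E'
from h import *
t=cv2.imread('pics/top0.png')[:,:,::-1];s=cv2.imread('pics/scene0.png')[:,:,::-1]
a=cv2.resize(t[95:255,280:410],None,fx=5,fy=5,interpolation=cv2.INTER_CUBIC)[:,:,::-1]
b=cv2.resize(s[140:305,80:220],None,fx=5,fy=5,interpolation=cv2.INTER_CUBIC)[:,:,::-1]
c=cv2.resize(t[125:285,130:220],None,fx=5,fy=5,interpolation=cv2.INTER_CUBIC)[:,:,::-1]
cv2.imwrite('pics/a.png',cv2.resize(np.hstack([cv2.resize(a,(485,600)),cv2.resize(c,(315,600))]),(800,600)));
for n,im in(('top',t),('scene',s)):
  h=cv2.cvtColor(im,cv2.COLOR_RGB2HSV)
  for col in HUE:
    m=mask(im,col); k,l,st,ce=cv2.connectedComponentsWithStats(m)
    for i in range(1,k):
      if st[i,4]>40: print(n,col,st[i],ce[i].round(1),'medHSV',np.percentile(h[l==i],[10,50,90],axis=0).tolist())
E
```

```text
top red [336 102  29  21 304] [349.7 112.2] medHSV [[0.0, 239.0, 122.0], [1.0, 247.0, 165.0], [1.0, 253.7, 170.0]]
top red [328 119  23  19 175] [338.5 130.7] medHSV [[0.0, 243.0, 64.4], [0.0, 250.0, 95.0], [1.0, 255.0, 110.6]]
top red [294 127  25  23 260] [305.8 138.5] medHSV [[0.0, 185.9, 128.70000000000002], [1.0, 246.0, 166.0], [3.0, 255.0, 171.0]]
top yellow [351 202  43  32 658] [370.2 217.7] medHSV [[19.0, 247.7, 73.0], [20.0, 255.0, 146.5], [29.0, 255.0, 168.0]]
top yellow [318 217  26  27 305] [330.4 230.4] medHSV [[25.0, 199.8, 127.80000000000001], [30.0, 255.0, 166.0], [31.0, 255.0, 173.0]]
top green [285  53  48  32 167] [310.1  63.1] medHSV [[64.0, 122.0, 62.6], [65.0, 126.0, 65.0], [66.4, 143.0, 68.0]]
top green [345 135  29  20 285] [359.4 144.3] medHSV [[63.0, 211.0, 81.4], [63.0, 221.0, 98.0], [64.0, 237.6, 104.0]]
top green [302 156  25  24 243] [313.6 168.4] medHSV [[60.0, 173.0, 87.0], [63.0, 220.0, 101.0], [64.0, 250.0, 110.0]]
top blue [354 175  30  13 307] [368.4 180.9] medHSV [[116.0, 206.0, 79.6], [116.0, 219.0, 100.0], [116.0, 242.0, 108.0]]
top blue [310 1
[... 617 characters left out ...]
[157.4 179.4] medHSV [[20.0, 140.3, 110.0], [27.0, 202.0, 207.0], [28.0, 255.0, 223.0]]
scene green [109 201  35  26 368] [126.1 213.3] medHSV [[57.0, 136.0, 115.0], [59.0, 152.0, 143.0], [61.0, 162.0, 146.0]]
scene green [167 214  28  24 208] [180.3 226.2] medHSV [[54.7, 126.0, 137.0], [56.0, 136.0, 148.0], [59.0, 145.0, 153.0]]
scene blue [393  81  13  12  87] [400.1  87.3] medHSV [[117.0, 123.0, 81.6], [118.0, 127.0, 85.0], [119.0, 133.0, 88.4]]
scene blue [100 174  33  16 298] [115.8 181.6] medHSV [[117.0, 138.7, 116.0], [117.0, 163.0, 147.0], [118.0, 167.0, 149.0]]
scene blue [155 190  26  21 172] [168.  201.2] medHSV [[117.0, 127.0, 134.1], [117.0, 147.0, 148.0], [118.0, 154.0, 152.0]]
```

View pics/a.png

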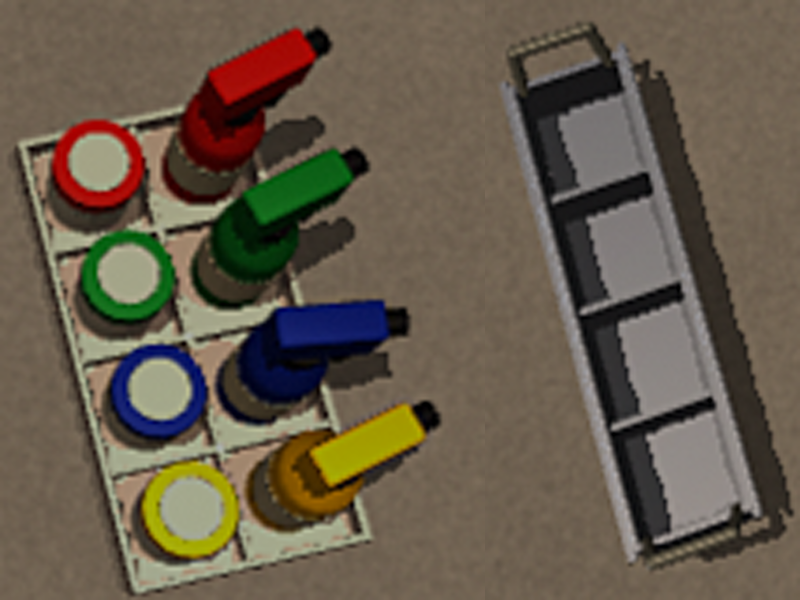

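The zoomed crop shows clean head tops with their nozzles pointing right, and the caddy rim outline with its far-left corner at (135,148) and near-right corner at (208,261) in full-image pixels. Next I'll measure these.

```bash
cat > m.py <<'E'
from h import *
t=cv2.imread('pics/top0.png')[:,:,::-1];s=cv2.imread('pics/scene0.png')[:,:,::-1]
V={'red':(140,190),'yellow':(130,190),'green':(88,130),'blue':(90,130)}
def face(im,c,k,lidx):
    m=mask(im,c,V[c][k],90)
    if c=='yellow': m&=cv2.inRange(cv2.cvtColor(im,cv2.COLOR_RGB2HSV)[...,0],26,33)
    n,l,st,ce=cv2.connectedComponentsWithStats(m)
    r=[i for i in range(1,n) if st[i,4]>60 and lidx(ce[i])]
    i=max(r,key=lambda i:st[i,4]); return cv2.findContours((l==i).astype(np.uint8),cv2.RETR_EXTERNAL,cv2.CHAIN_APPROX_NONE)[0][0][:,0],ce[i]
for c in V:
    ct,ce=face(t,c,0,lambda p:p[0]>340)
    cs,cse=face(s,c,1,lambda p:p[0]<160 and (c!='yellow' or p[0]<130) and (c!='red' or p[1]<262) and (c!='blue' or p[0]<140))
    P,g=tri(ray('top',ce),ray('scene',cse))
    for n,cc in(('top',ct),('scene',cs)):
        w=np.array([plane(n,q,.16)[:2] for q in cc]);r=cv2.minAreaRect((w*1000).astype(np.float32))
        b=cv2.boxPoints(r);e=[b[1]-b[0],b[2]-b[1]];L=max(e,key=np.linalg.norm);L=L/np.linalg.norm(L)
        if L[1]>0:L=-L
        L=L;cen=np.array(r[0]);org=cen-6*L
        print(c,n,'c',cen.round(1),'size',np.round(r[1],1),'yaw',np.degrees(np.arctan2(L[1],L[0])).round(1),'bottle',org.round(1))
    print('  tri',(P*1000).round(1),'gap',round(g*1000,1))
# caddy
for n,im in(('top',t),('scene',s)):
    h=im.astype(int); m=((h[...,2]-h[...,0])>6).astype(np.uint8)*255
    roi=np.zeros_like(m)
    if n=='top': roi[125:285,125:222]=255
    else: roi[110:240,250:390]=255
    m=cv2.morphologyEx(m&roi,cv2.MORPH_OPEN,np.ones((2,2)))
    k,l,st,ce=cv2.connectedComponentsWithStats(m)
    i=1+np.argmax(st[1:,4]);print(n,'caddy',st[i])
    ct=cv2.findContours((l==i).astype(np.uint8),cv2.RETR_EXTERNAL,cv2.CHAIN_APPROX_NONE)[0][0]
    o=im[:,:,::-1].copy();cv2.drawContours(o,[ct],-1,(0,0,255),1)
    y,x=(120,125) if n=='top' else (110,240)
    cv2.imwrite(f'pics/cad_{n}.png',cv2.resize(o[y:y+165,x:x+145],None,fx=3.5,fy=3.5,interpolation=0))
    if n=='top':
        r=cv2.minAreaRect((np.array([plane(n,q[0],.06)[:2] for q in ct])*1000).astype(np.float32));print(r)
c=np.array([[135.1,147.7],[169.1,137.8],[208,261.5],[171.4,274.3]])
w=np.array([plane('top',q,.06)*1000 for q in c]);print(w.round(1),w.mean(0),[np.linalg.norm(w[i]-w[i-1]).round(1) for i in range(4)])
E
python3 m.py; python3 -c "
import cv2,numpy as np
a=cv2.imread('pics/cad_top.png');b=cv2.imread('pics/cad_scene.png');o=np.hstack([a,b]);cv2.imwrite('pics/cad.png',cv2.resize(o,(800,int(o.shape[0]*800/o.shape[1]))));print(o.shape)"
```

```text
red top c [ 657.  -204.2] size [18.5 55.4] yaw -68.6 bottle [ 654.8 -198.6]
red scene c [ 654.7 -202.2] size [19.7 55.1] yaw -68.0 bottle [ 652.4 -196.6]
  tri [ 656.3 -203.1  161.4] gap 0.6
yellow top c [ 448.8 -225.4] size [17.5 54.4] yaw -70.0 bottle [ 446.8 -219.8]
yellow scene c [ 445.7 -223. ] size [18.6 53.8] yaw -70.1 bottle [ 443.7 -217.4]
  tri [ 448.4 -223.7  162.1] gap 1.1
green top c [ 588.  -212.2] size [18.3 54.2] yaw -71.6 bottle [ 586.1 -206.6]
green scene c [ 585.  -210.2] size [19.2 54.2] yaw -69.6 bottle [ 582.9 -204.6]
  tri [ 587.3 -210.9  162. ] gap 0.9
blue top c [ 513.1 -217.4] size [54.4 18.4] yaw -91.2 bottle [ 513.2 -211.4]
blue scene c [ 511.  -214.9] size [54.8 18.4] yaw -92.5 bottle [ 511.2 -208.9]
  tri [ 512.3 -215.8  161.9] gap 1.6Traceback (most recent call last):
  File "m.py", line 29, in <module>
    i=1+np.argmax(st[1:,4]);print(n,'caddy',st[i])
        ~~~~~~~~~^^^^^^^^^^
    return _wrapfunc(a, 'argmax', axis=axis, out=out, **kwds)
    return bound(*args, **kwds)
ValueError: attempt to get argmax of an empty sequence
[ WARN:0@0.028] global loadsave.cpp:275 findDecoder imread_('pics/cad_top.png'): can't open/read file: check file path/integrity
[ WARN:0@0.028] global loadsave.cpp:275 findDecoder imread_('pics/cad_scene.png'): can't open/read file: check file path/integrity
Traceback (most recent call last):
IndexError: tuple index out of range
```

```bash
sed -i 's/>6).astype/>-3).astype/' m.py; python3 m.py | tail -8; python3 -c "
import cv2,numpy as np
a=cv2.imread('pics/cad_top.png');b=cv2.imread('pics/cad_scene.png');o=np.hstack([a,b]);cv2.imwrite('pics/cad.png',cv2.resize(o,(800,int(o.shape[0]*800/o.shape[1]))));print(o.shape)"
```

```text
tri [ 512.3 -215.8  161.9] gap 1.6
top caddy [ 136  138   43   70 1013]
((601.3609008789062, 196.563232421875), (143.53741455078125, 78.47322845458984), 12.341678619384766)
scene caddy [ 266  124  110  104 3905]
[[664.1 251.6  60. ]
 [679.2 175.6  60. ]
 [399.8 112.3  60. ]
 [381.9 189.5  60. ]] [531.2556948  182.25255443  60.        ] [np.float64(289.0), np.float64(77.5), np.float64(286.4), np.float64(79.2)]
(578, 1016, 3)
```

View pics/cad.png

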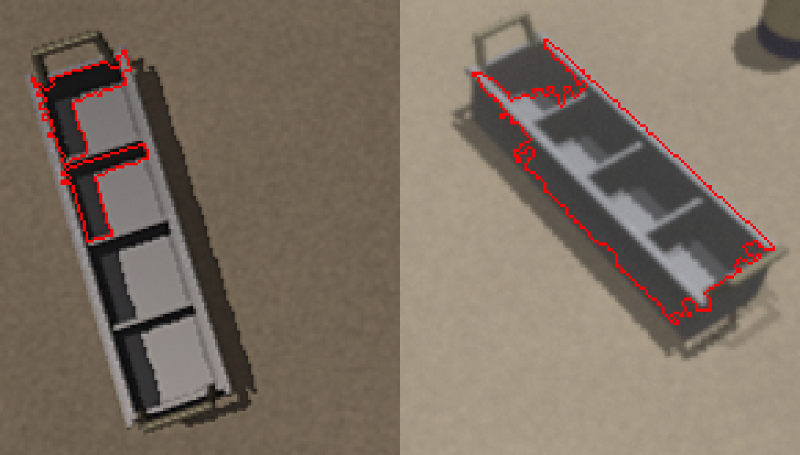

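The crop shows the rim corners clearly, though the mask itself is patchy. Scene corners are near-left (292,124), near-right (266,136), far-left (375,200) and far-right (350,220). I'll triangulate these against the top view.

```bash
python3 - <<'E'
from h import *
S=dict(fl=(375.3,199.6),fr=(349.6,219.9),nr=(265.8,135.8),nl=(291.9,123.8))
T=dict(fl=(136.2,147.5),fr=(169.8,138.5),nr=(208.5,261.5),nl=(171.8,274.6))
W={};Q={};
for k in S:
    P,g=tri(ray('top',T[k]),ray('scene',S[k]));W[k]=plane('top',T[k],.06)*1e3;Q[k]=plane('scene',S[k],.06)*1e3
    print(k,(P*1e3).round(1),round(g*1e3,1),'top',W[k].round(1),'scene',Q[k].round(1))
for A in(W,Q):
    c=sum(A.values())/4; ax=(A['fl']+A['fr']-A['nl']-A['nr'])/2; wi=(A['fl']+A['nl']-A['fr']-A['nr'])/2
    print('centre',c.round(1),'len',np.linalg.norm(ax).round(1),'yaw',np.degrees(np.arctan2(ax[1],ax[0])).round(2),'w',np.linalg.norm(wi).round(1),np.degrees(np.arctan2(wi[1],wi[0])).round(2)-90)
    u=ax/np.linalg.norm(ax)
    for d in(-105,-35,35,105):print((c+u*d).round(1))
# tray outline & jars check: lids at z=.064
t=cv2.imread('pics/top0.png')[:,:,::-1];s=cv2.imread('pics/scene0.png')[:,:,::-1]
for c in HUE:
    r=[]
    for n,im,f in(('top',t,lambda p:290<p[0]<335 and p[1]>100),('scene',s,lambda p:p[0]>150 and p[1]<280 and p[0]<220)):
        m=mask(im,c,80 if n=='top' else 100,100);k,l,st,ce=cv2.connectedComponentsWithStats(m)
        i=max([i for i in range(1,k) if f(ce[i])],key=lambda i:st[i,4])
        ct=cv2.findContours((l==i).astype(np.uint8),cv2.RETR_EXTERNAL,cv2.CHAIN_APPROX_NONE)[0][0]
        r.append(st[i,:2]+(st[i,2:4]-1)/2)
    P,g=tri(ray('top',r[0]),ray('scene',r[1]));print(c,'jar',(P*1e3).round(1),round(g*1e3,1),(plane('top',r[0],.064)*1e3).round(1))
o=manip.get_obs();print(R.from_quat(o['ee_rot']).as_matrix().round(4),o['position'])
E
```

```text
fl [663.3 248.7  63.1] 0.5 top [664.3 249.2  60. ] scene [661.8 250.9  60. ]
fr [681.2 177.9  53.4] 5.7 top [677.4 174.1  60. ] scene [685.1 177.4  60. ]
nr [401.3 115.4  52.9] 7.2 top [399.7 111.3  60. ] scene [408.8 116.   60. ]
nl [382.7 193.4  48.6] 5.5 top [381.2 188.7  60. ] scene [394.2 190.1  60. ]
centre [530.7 180.8  60. ] len 287.1 yaw 12.4 w 77.8 11.700000000000003
[428.1 158.3  60. ]
[496.5 173.3  60. ]
[564.8 188.3  60. ]
[633.2 203.4  60. ]
centre [537.5 183.6  60. ] len 278.8 yaw 12.66 w 76.2 14.409999999999997
[435.  160.6  60. ]
[503.3 176.   60. ]
[571.6 191.3  60. ]
[639.9 206.6  60. ]
red jar [ 646.9 -125.5   59.2] 2.1 [ 645.  -125.7   64. ]
yellow jar [ 438.1 -149.5   57.6] 2.4 [ 437.3 -149.4   64. ]
green jar [ 576.7 -133.    62.5] 2.3 [ 576.1 -133.9   64. ]
blue jar [ 506.8 -141.    60.9] 1.9 [ 506.1 -141.3   64. ]
[[ 3.105e-01 -9.506e-01 -4.000e-04]
 [-9.506e-01 -3.105e-01  1.000e-03]
 [-1.100e-03  1.000e-04 -1.000e+00]] [ 0.1939891  -0.59383405  0.23069836]
```

Caddy centre is about (534,182) mm with yaw 12.5°. The top and scene views disagree by about 6 mm in x, so I'll refine it with the wrist camera. The bottle origins fit the tray grid given by the jars. Next I'll set up the move calculator.

```bash
cat >> h.py <<'E'
def goto(x,y,z,yaw):
    o=manip.get_obs(); M=R.from_quat(o['ee_rot']); c,s=np.cos(np.radians(yaw)),np.sin(np.radians(yaw))
    T=R.from_matrix(np.array([[c,s,0],[s,-c,0],[0,0,-1]]))
    d=M.inv().apply(np.array([x,y,z])/1e3-o['position'])
    r=(M.inv()*T).as_rotvec(degrees=True)
    print('t',round(o['clock'],2),'pos',(o['position']*1e3).round(1),'F',o['ft_force'].round(1),'grip',round(o['grip_width']*85.4,1),'\nrow',r.round(1),d.round(4),'n>=',round(max(np.linalg.norm(d)/.05,np.linalg.norm(r)/8.59),1))
E
python3 -c "
from h import *
goto(447,-220,250,20)"
```

```text
t 0.15 pos [ 194.  -593.8  230.7] F [ 0.5 -0.6  0.1] grip 85.2 
row [ -0.    0.1 -91.9] [-0.2768 -0.3566 -0.019 ] n>= 10.7
```

move_arm(moves=[[0,0,-45,-0.138,-0.178,-0.03,0.046],[0,0,-45,-0.138,-0.178,-0.03,0.046],[0,0,-45,-0.138,-0.178,-0.03,0.046],[0,0,-45,-0.138,-0.178,-0.03,0.046],[0,0.1,-91.9,-0.277,-0.357,-0.019,0.046],[0,0.1,-91.9,-0.277,-0.357,-0.019,0.046],[0,0.1,-91.9,-0.277,-0.357,-0.019,0.046],[0,0.1,-91.9,-0.277,-0.357,-0.019,0.046],[0,0.1,-91.9,-0.277,-0.357,-0.019,0.046],[0,0.1,-91.9,-0.277,-0.357,-0.019,0.046]], grip_force=40)

```text
clock: 1.15
position: [0.4506, -0.2133, 0.2504]
ee_rot: [0.992, 0.13, 0.001, -0.0]
ft_force: [0.1, 0.0, 0.2]
grip_width: 0.537
```

move_arm(moves=[[0,0,0,0,0,0,0.046]])

```text
clock: 1.25
position: [0.448, -0.2184, 0.2502]
ee_rot: [0.992, 0.125, 0.0, 0.0]
ft_force: [-1.2, -1.5, -0.3]
grip_width: 0.539
```

```bash
python3 -c "
from h import *
goto(447,-220,240,20)
print(manip.get_obs()['joint_pos'].round(2))
"
```

```text
t 1.25 pos [ 448.  -218.4  250.2] F [-1.2 -1.5 -0.3] grip 46.0 
row [ 0.  -0.  -5.6] [-0.0014  0.0013  0.0102] n>= 0.7
[ 0.85  0.07 -0.51  1.74  0.04  1.34  0.59]
```

move_arm(moves=[[0,0,-5.6,-0.0014,0.0013,0.01,0.046],[0,0,-5.6,-0.0014,0.0013,0.01,0.046],[0,0,-5.6,-0.0014,0.0013,0.01,0.046]])

```text
clock: 1.55
position: [0.4458, -0.2226, 0.2403]
ee_rot: [0.986, 0.167, 0.0, 0.0]
ft_force: [0.6, 0.2, 0.5]
grip_width: 0.543
```

```bash
python3 -c "
from h import *
p=cams.camera_params('wrist');im=cams.camera('wrist');cv2.imwrite('pics/w1.png',im[:,:,::-1])
goto(447,-220,130,20)
def proj(P):
    v=R.from_quat(p['rotation']).inv().apply(np.array(P)/1e3-p['xyz']);x,y,z=v[0],-v[1],-v[2];r=np.hypot(x,y);a=np.arctan2(r,z)
    return p['cx']+p['fx']*a*x/r,p['cy']+p['fx']*a*y/r
for n,P in dict(yel=(448.4,-223.7,164),blu=(512.3,-215.8,164),gripTCP=(447,-220,240),pocket0=(431,159.5,60)).items():print(n,np.round(proj(P)))
"
```

```text
t 1.6 pos [ 446.  -222.4  240.5] F [-0.1 -0.   0.2] grip 45.8 
row [ 0.1 -0.  -0.7] [ 0.0016 -0.002   0.1105] n>= 2.2
yel [262. 197.]
blu [338. 212.]
gripTCP [263. 239.]
pocket0 [ 350. -118.]
```

View pics/w1.png

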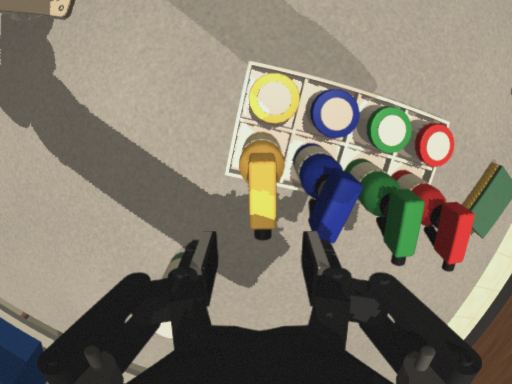

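The wrist view puts the yellow head's centre at (262,197), exactly where it was predicted, and aligned midway between the fingers. I'll descend and grip.

move_arm(moves=[[0.1,0,-0.7,0.0016,-0.002,0.03,0.046],[0.1,0,-0.7,0.0016,-0.002,0.06,0.046],[0.1,0,-0.7,0.0016,-0.002,0.09,0.046],[0.1,0,-0.7,0.0016,-0.002,0.11,0.046],[0.1,0,-0.7,0.0016,-0.002,0.11,0.046],[0.1,0,-0.7,0.0016,-0.002,0.11,0.01],[0.1,0,-0.7,0.0016,-0.002,0.11,0.01],[0.1,0,-0.7,0.0016,-0.002,0.11,0.01],[0.1,0,-0.7,0.0016,-0.002,0.11,0.01],[0.1,0,-0.7,0.0016,-0.002,0.11,0.01]])

```text
clock: 2.6
position: [0.4482, -0.2197, 0.1318]
ee_rot: [0.984, 0.176, 0.001, 0.001]
ft_force: [-1.2, -0.1, 6.0]
grip_width: 0.258
```

```bash
python3 -c "
from h import *
goto(447,-220,250,20)"
```

```text
t 2.6 pos [ 448.2 -219.7  131.8] F [-1.2 -0.1  6. ] grip 22.1 
row [ 0.1 -0.1  0.3] [-0.0009  0.     -0.1182] n>= 2.4
```

move_arm(moves=[[0,0,0.3,0,0,-0.015,0.01],[0,0,0.3,0,0,-0.045,0.01],[0,0,0.3,0,0,-0.08,0.01],[0,0,0.3,0,0,-0.11,0.01],[0,0,2,0.02,-0.04,-0.12,0.01],[0,0,4,0.038,-0.082,-0.12,0.01],[0,0,6,0.056,-0.12,-0.12,0.01],[0,0,7.6,0.075,-0.16,-0.12,0.01],[0,0,7.6,0.094,-0.2,-0.12,0.01],[0,0,7.6,0.11,-0.237,-0.12,0.01]])

```text
clock: 3.6
position: [0.4679, 0.0434, 0.2511]
ee_rot: [0.994, 0.111, 0.001, -0.0]
ft_force: [0.5, -0.4, -2.2]
grip_width: 0.251
```

move_arm(moves=[[0,0,0,0,0,0,0.01],[0,0,0,0,0,0,0.01]])

```text
clock: 3.8
position: [0.468, 0.0418, 0.2508]
ee_rot: [0.994, 0.112, 0.0, -0.0]
ft_force: [0.2, -1.1, -2.2]
grip_width: 0.253
```

```bash
python3 -c "
from h import *
p=cams.camera_params('wrist');im=cams.camera('wrist');cv2.imwrite('pics/w2.png',im[:,:,::-1])
import json;json.dump({k:(v.tolist() if hasattr(v,'tolist') else v) for k,v in p.items()},open('w2.json','w'))
goto(434,157,250,12.4)"
```

```text
t 3.85 pos [468.   40.6 250.7] F [-0.  -1.3 -2.4] grip 21.4 
row [-0.  -0.   0.3] [-0.0076 -0.1211  0.0007] n>= 2.4
```

View pics/w2.png

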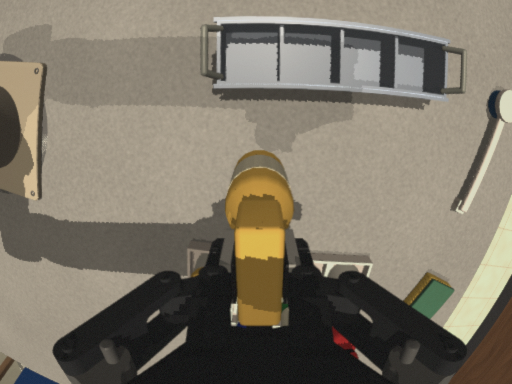

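The bottle is held upright. The caddy lies across the top of the frame, from (215,18) to (447,98). I'll zoom in to pick the corners.

```bash
python3 -c "
import cv2
a=cv2.imread('pics/w2.png');cv2.imwrite('pics/w2c.png',cv2.resize(a[5:113,205:471],None,fx=3,fy=3,interpolation=cv2.INTER_CUBIC))"
```

```text
(no output)
```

View pics/w2c.png

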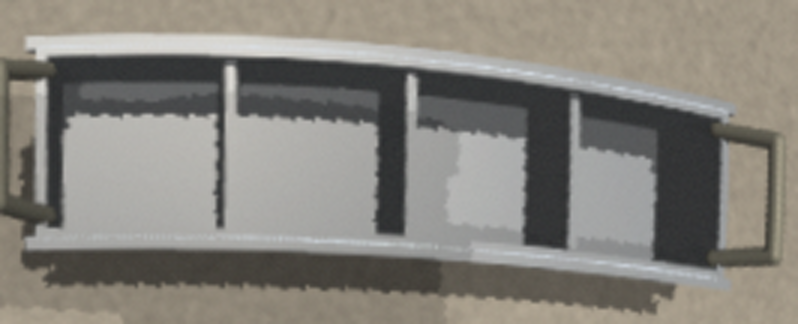

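```bash
python3 - <<'E'
from h import *
import json;p=json.load(open('w2.json'))
f=lambda c,z=.06:plane('wrist',(c[0]/3+205,c[1]/3+5),z,p)*1e3
K=dict(nl=(27,38),fl=(733,107),fr=(725,285),nr=(25,250),inl=(48,58),ifl=(722,120),ifr=(718,268),inr=(45,232),d1l=(230,62),d2l=(411,74),d3l=(573,96),d1r=(222,235),d2r=(405,240),d3r=(572,250))
W={k:f(v)[:2] for k,v in K.items()}
for k in W:print(k,W[k].round(1))
for a,b,c,d in(('nl','nr','fl','fr'),('inl','inr','ifl','ifr')):
    ax=(W[c]+W[d]-W[a]-W[b])/2;wi=(W[a]+W[c]-W[b]-W[d])/2
    print('cen',((W[a]+W[b]+W[c]+W[d])/4).round(1),np.linalg.norm(ax).round(1),np.degrees(np.arctan2(ax[1],ax[0])).round(2),np.linalg.norm(wi).round(1),np.degrees(np.arctan2(wi[1],wi[0])).round(2)-90)
print('d2 mid',(W['d2l']+W['d2r'])/2,'d3-d1',(W['d3l']+W['d3r']-W['d1l']-W['d1r'])/2)
E
```

```text
nl [383.2 190.9]
fl [665.9 252.6]
fr [681.6 176.2]
nr [400.2 111.3]
inl [392.7 184.5]
ifl [661.5 244.5]
ifr [675.8 181.9]
inr [406.2 119.4]
d1l [458.1 197.1]
d2l [524.6 211.8]
d3l [590.6 226.3]
d1r [469.9 132.2]
d2r [537.2 148.3]
d3r [605.2 165.4]
cen [532.7 182.8] 289.1 12.65 79.7 11.870000000000005
cen [534.  182.6] 276.1 12.82 65.4 12.260000000000005
d2 mid [530.88575676 180.05585599] d3-d1 [133.87249732  31.19047923]
```

The wrist measurement agrees with the others. The inner size comes out at 276 x 65.4 mm (276 x 66 expected), centre (533,182), yaw 12.6°. Pockets: P1 (430.5,159), P2 (499,174.5), P3 (567,189.5), P4 (635.5,205).

```bash
python3 -c "
from h import *
goto(431,157,250,12.6)"
```

```text
t 3.85 pos [468.   40.6 250.7] F [-0.  -1.3 -2.4] grip 21.4 
row [-0.  -0.   0.1] [-0.0105 -0.1217  0.0007] n>= 2.4
```

move_arm(moves=[[0,0,0,-0.003,-0.035,0,0.01],[0,0,0,-0.006,-0.07,0,0.01],[0,0,0,-0.0085,-0.1,0,0.01],[0,0,0.1,-0.0105,-0.122,0.0,0.01],[0,0,0.1,-0.0105,-0.122,0.0,0.01],[0,0,0.1,-0.0105,-0.122,0.02,0.01],[0,0,0.1,-0.0105,-0.122,0.045,0.01],[0,0,0.1,-0.0105,-0.122,0.065,0.01]])

```text
clock: 4.65
position: [0.4314, 0.1557, 0.1845]
ee_rot: [0.994, 0.109, 0.0, 0.0]
ft_force: [-0.4, 0.6, -1.6]
grip_width: 0.249
```

move_arm(moves=[[0,0,0,0,0,0.0,0.01]])

```text
clock: 4.75
position: [0.4301, 0.1554, 0.1834]
ee_rot: [0.994, 0.109, -0.002, -0.0]
ft_force: [-0.3, -0.2, -2.5]
grip_width: 0.249
```

```bash
python3 -c "
from h import *
goto(431,157,135,12.6)"
```

```text
t 4.75 pos [430.1 155.4 183.4] F [-0.3 -0.2 -2.5] grip 21.3 
row [-0.   0.2 -0.1] [ 0.0014 -0.0013  0.0484] n>= 1.0
```

move_arm(moves=[[0,0,0,0.001,-0.001,0.015,0.01],[0,0,0,0.001,-0.001,0.03,0.01],[0,0,0,0.001,-0.001,0.04,0.01],[0,0,0,0.001,-0.001,0.045,0.01],[0,0,0,0.001,-0.001,0.048,0.01],[0,0,0,0.001,-0.001,0.048,0.01]])

```text
clock: 5.35
position: [0.432, 0.159, 0.1379]
ee_rot: [0.994, 0.11, 0.0, -0.0]
ft_force: [0.2, 0.1, -1.4]
grip_width: 0.257
```

move_arm(moves=[[0,0,0,0,0,0.001,0.01],[0,0,0,0,0,0.002,0.01],[0,0,0,0,0,0.003,0.01],[0,0,0,0,0,0.003,0.01]])

```text
clock: 5.75
position: [0.4318, 0.1591, 0.1346]
ee_rot: [0.994, 0.11, 0.0, -0.0]
ft_force: [0.1, 0.5, -1.6]
grip_width: 0.252
```

move_arm(moves=[[0,0,0,0,0,0.001,0.01],[0,0,0,0,0,0.002,0.01],[0,0,0,0,0,0.003,0.01],[0,0,0,0,0,0.003,0.01]])

```text
clock: 6.15
position: [0.4319, 0.1592, 0.1319]
ee_rot: [0.994, 0.11, 0.0, -0.0]
ft_force: [-1.5, -1.0, 2.6]
grip_width: 0.249
```

Contact came at the same height as the grasp. Releasing and retreating.

move_arm(moves=[[0,0,0,0,0,0,0.03],[0,0,0,0,0,0,0.046],[0,0,0,0,0,0,0.046],[0,0,0,0,0,-0.02,0.046],[0,0,0,0,0,-0.06,0.046],[0,0,0,0,0,-0.1,0.046],[0,0,0,0,0,-0.12,0.046],[0,0,0,0,0,-0.12,0.046]])

```text
clock: 6.95
position: [0.4331, 0.1596, 0.2545]
ee_rot: [0.994, 0.11, 0.003, -0.0]
ft_force: [0.1, -1.0, -0.8]
grip_width: 0.542
```

```bash
python3 -c "
from h import *
goto(512.4,-211.8,250,-1.5)
t=cams.camera('top');cv2.imwrite('pics/t1.png',t[:,:,::-1])
m=mask(t,'yellow',60,120);k,l,st,ce=cv2.connectedComponentsWithStats(m)
print([(st[i],ce[i].round(1)) for i in range(1,k) if st[i,4]>40])"
```

```text
t 6.95 pos [433.1 159.6 254.5] F [ 0.1 -1.  -0.8] grip 46.3 
row [-0.  -0.3 14.1] [-0.0038  0.3798  0.0045] n>= 7.6
[(array([292,  82,  37,   8,  78], dtype=int32), array([309.7,  84.9])), (array([318, 217,  26,  27, 306], dtype=int32), array([330.4, 230.5])), (array([180, 234,  15,  13, 147], dtype=int32), array([187.1, 240. ])), (array([185, 247,  10,  13,  77], dtype=int32), array([189. , 252.6]))]
```

move_arm(moves=[[0,0,4,-0.001,0.05,0,0.046],[0,0,8,-0.002,0.1,0,0.046],[0,0,14,-0.002,0.15,0,0.046],[0,0,14,-0.003,0.2,0,0.046],[0,0,14,-0.003,0.25,0,0.046],[0,0,14,-0.004,0.3,0,0.046],[0,0,14,-0.004,0.35,0.004,0.046],[0,0,14,-0.004,0.38,0.004,0.046],[0,0,14,-0.004,0.38,0.004,0.046],[0,0,14,-0.004,0.38,0.004,0.046]])

```text
clock: 8.0
position: [0.5105, -0.2124, 0.2458]
ee_rot: [1.0, -0.012, -0.001, -0.001]
ft_force: [-0.2, 0.4, 0.7]
grip_width: 0.544
```

```bash
cat >> h.py <<'E'
def proj(P,p):
    v=R.from_quat(p['rotation']).inv().apply(np.array(P)/1e3-p['xyz']);x,y,z=v[0],-v[1],-v[2];r=np.hypot(x,y);a=np.arctan2(r,z)
    return np.round([p['cx']+p['fx']*a*x/r,p['cy']+p['fx']*a*y/r])
V={'red':130,'green':85,'blue':85}
def wface(c,pre):
    p=cams.camera_params('wrist');im=cams.camera('wrist');cv2.imwrite(f'pics/w_{c}.png',im[:,:,::-1])
    m=mask(im,c,60,110);k,l,st,ce=cv2.connectedComponentsWithStats(m)
    q=proj(pre,p);print('pred',q,[(st[i].tolist(),ce[i].round(0).tolist()) for i in range(1,k) if st[i,4]>150])
E
python3 -c "
from h import *
wface('blue',(512.3,-215.8,164))
goto(512.4,-211.8,130,-1.5)"
```

```text
pred [261. 197.] [([230, 75, 49, 49, 882], [254.0, 99.0]), ([240, 142, 43, 86, 2581], [261.0, 181.0])]
t 8.05 pos [ 510.7 -211.4  246.3] F [0.1 1.  0.6] grip 46.1 
row [-0.1  0.   0.2] [0.0018 0.0006 0.1163] n>= 2.3
```

View pics/w_blue.png

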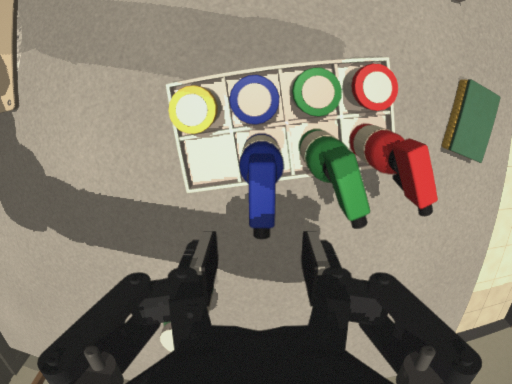

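The blue head's centre is at (262,196), aligned with the jaws and matching the prediction. The yellow cell is empty and the jars are still in place.

move_arm(moves=[[0,0,0.2,0.0018,0.0006,0.03,0.046],[0,0,0.2,0.0018,0.0006,0.06,0.046],[0,0,0.2,0.0018,0.0006,0.095,0.046],[0,0,0.2,0.0018,0.0006,0.116,0.046],[0,0,0.2,0.0018,0.0006,0.116,0.046],[0,0,0.2,0.0018,0.0006,0.116,0.01],[0,0,0.2,0.0018,0.0006,0.116,0.01],[0,0,0.2,0.0018,0.0006,0.116,0.01],[0,0,0.2,0.0018,0.0006,0.116,0.01],[0,0,0.2,0.0018,0.0006,0.116,0.01]])

```text
clock: 9.05
position: [0.5136, -0.2131, 0.133]
ee_rot: [1.0, -0.014, 0.001, -0.0]
ft_force: [-1.8, 1.2, 6.8]
grip_width: 0.25
```

```bash
python3 -c "
from h import *
goto(499.2,172.5,250,12.6)"
```

```text
t 9.05 pos [ 513.6 -213.1  133. ] F [-1.8  1.2  6.8] grip 21.4 
row [  0.   -0.2 -14.2] [-0.0246 -0.3851 -0.117 ] n>= 8.1
```

move_arm(moves=[[0,0,0,0,0,-0.015,0.01],[0,0,0,0,0,-0.045,0.01],[0,0,0,0,0,-0.085,0.01],[0,0,0,0,0,-0.117,0.01],[0,0,-3,-0.002,-0.04,-0.117,0.01],[0,0,-6,-0.005,-0.085,-0.117,0.01],[0,0,-9,-0.008,-0.13,-0.117,0.01],[0,0,-12,-0.011,-0.175,-0.117,0.01],[0,0,-14.2,-0.014,-0.22,-0.117,0.01],[0,0,-14.2,-0.017,-0.265,-0.117,0.01]])

```text
clock: 10.05
position: [0.5025, 0.0538, 0.2497]
ee_rot: [0.994, 0.111, 0.001, 0.0]
ft_force: [0.6, -1.6, -3.3]
grip_width: 0.25
```

```bash
python3 -c "
from h import *
goto(499.4,171.8,250,12.6)"
```

```text
t 10.05 pos [502.5  53.8 249.7] F [ 0.6 -1.6 -3.3] grip 21.4 
row [ 0.  -0.1  0.1] [ 0.0229 -0.1158 -0.0003] n>= 2.4
```

move_arm(moves=[[0,0,0,0.007,-0.035,0,0.01],[0,0,0,0.013,-0.07,0,0.01],[0,0,0,0.019,-0.1,0,0.01],[0,0,0,0.023,-0.116,0,0.01],[0,0,0,0.023,-0.116,0,0.01],[0,0,0,0.023,-0.116,0.02,0.01],[0,0,0,0.023,-0.116,0.045,0.01],[0,0,0,0.023,-0.116,0.07,0.01],[0,0,0,0.023,-0.116,0.075,0.01]])

```text
clock: 10.95
position: [0.499, 0.1686, 0.1717]
ee_rot: [0.994, 0.109, -0.001, 0.0]
ft_force: [-0.6, 0.5, -3.0]
grip_width: 0.251
```

```bash
python3 -c "
from h import *
goto(499.4,171.8,136,12.6)"
```

```text
t 10.95 pos [499.  168.6 171.7] F [-0.6  0.5 -3. ] grip 21.4 
row [ 0.   0.2 -0. ] [ 0.0012 -0.003   0.0357] n>= 0.7
```

move_arm(moves=[[0,0,0,0,-0.001,0.015,0.01],[0,0,0,0,-0.001,0.026,0.01],[0,0,0,0,-0.001,0.033,0.01],[0,0,0,0,-0.001,0.035,0.01],[0,0,0,0,-0.001,0.036,0.01],[0,0,0,0,-0.001,0.037,0.01],[0,0,0,0,-0.001,0.037,0.01]])

```text
clock: 11.65
position: [0.5001, 0.1714, 0.137]
ee_rot: [0.994, 0.11, 0.001, -0.0]
ft_force: [-0.4, -0.6, -3.5]
grip_width: 0.248
```

move_arm(moves=[[0,0,0,0,0,0.001,0.01],[0,0,0,0,0,0.002,0.01],[0,0,0,0,0,0.002,0.01]])

```text
clock: 11.95
position: [0.4998, 0.1713, 0.1346]
ee_rot: [0.994, 0.11, 0.0, -0.0]
ft_force: [0.3, -0.1, -3.1]
grip_width: 0.25
```

move_arm(moves=[[0,0,0,0,0,0.001,0.01],[0,0,0,0,0,0.002,0.01],[0,0,0,0,0,0.002,0.01]])

```text
clock: 12.25
position: [0.5001, 0.1715, 0.1331]
ee_rot: [0.994, 0.11, 0.001, -0.0]
ft_force: [-1.6, -0.9, 2.3]
grip_width: 0.253
```

move_arm(moves=[[0,0,0,0,0,0,0.03],[0,0,0,0,0,0,0.046],[0,0,0,0,0,0,0.046],[0,0,0,0,0,-0.02,0.046],[0,0,0,0,0,-0.06,0.046],[0,0,0,0,0,-0.1,0.046],[0,0,0,0,0,-0.117,0.046],[0,0,0,0,0,-0.117,0.046]])

```text
clock: 13.05
position: [0.501, 0.172, 0.2524]
ee_rot: [0.994, 0.11, 0.003, -0.001]
ft_force: [0.4, 0.3, -0.6]
grip_width: 0.539
```

```bash
python3 -c "
from h import *
goto(586,-207,250,19.4)"
```

```text
t 13.05 pos [501.  172.  252.4] F [ 0.4  0.3 -0.6] grip 46.0 
row [-0.  -0.3 -6.8] [0.     0.3884 0.0022] n>= 7.8
```

move_arm(moves=[[0,0,-3,0,0.05,0,0.046],[0,0,-6.8,0,0.1,0,0.046],[0,0,-6.8,0,0.15,0,0.046],[0,0,-6.8,0,0.2,0,0.046],[0,0,-6.8,0,0.25,0,0.046],[0,0,-6.8,0,0.3,0,0.046],[0,0,-6.8,0,0.35,0,0.046],[0,0,-6.8,0,0.388,0.002,0.046],[0,0,-6.8,0,0.388,0.002,0.046],[0,0,-6.8,0,0.388,0.002,0.046]])

```text
clock: 14.05
position: [0.5842, -0.2079, 0.2456]
ee_rot: [0.986, 0.168, -0.0, -0.001]
ft_force: [0.1, 0.6, -0.3]
grip_width: 0.536
```

```bash
python3 -c "
from h import *
wface('green',(587.3,-210.9,164))
goto(586,-207,130,19.4)"
```

```text
pred [262. 197.] [([251, 74, 49, 48, 770], [275.0, 99.0]), ([240, 142, 43, 87, 2572], [261.0, 182.0])]
t 14.1 pos [ 584.5 -206.4  246.2] F [0.9 0.6 0.6] grip 45.6 
row [-0.1 -0.   0.1] [0.0012 0.0013 0.1162] n>= 2.3
```

View pics/w_green.png

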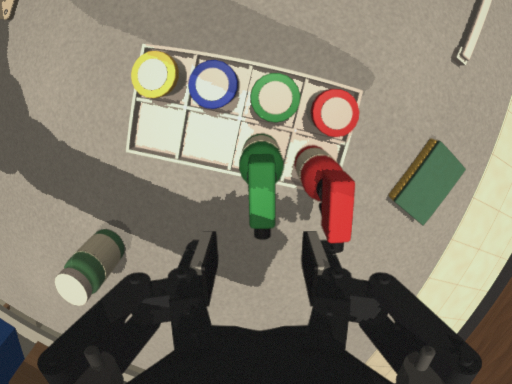

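The green head's centre is at (262,197), aligned, and there is clearance to the red head, whose left edge is at about 322.

move_arm(moves=[[0,0,0,0.0012,0.0005,0.03,0.046],[0,0,0,0.0012,0.0005,0.06,0.046],[0,0,0,0.0012,0.0005,0.095,0.046],[0,0,0,0.0012,0.0005,0.116,0.046],[0,0,0,0.0012,0.0005,0.116,0.046],[0,0,0,0.0012,0.0005,0.116,0.01],[0,0,0,0.0012,0.0005,0.116,0.01],[0,0,0,0.0012,0.0005,0.116,0.01],[0,0,0,0.0012,0.0005,0.116,0.01],[0,0,0,0.0012,0.0005,0.116,0.01]])

```text
clock: 15.1
position: [0.5869, -0.2072, 0.1331]
ee_rot: [0.986, 0.169, 0.002, 0.0]
ft_force: [-1.2, 0.4, 6.5]
grip_width: 0.251
```

```bash
python3 -c "
from h import *
goto(567.7,187,250,12.6)"
```

```text
t 15.1 pos [ 586.9 -207.2  133.1] F [-1.2  0.4  6.5] grip 21.5 
row [ 0.  -0.2  6.8] [ 0.1134 -0.3781 -0.1168] n>= 8.2
```

move_arm(moves=[[0,0,0,0,0,-0.015,0.01],[0,0,0,0,0,-0.045,0.01],[0,0,0,0,0,-0.085,0.01],[0,0,0,0,0,-0.117,0.01],[0,0,2,0.012,-0.04,-0.117,0.01],[0,0,4,0.025,-0.084,-0.117,0.01],[0,0,6,0.038,-0.128,-0.117,0.01],[0,0,6.8,0.051,-0.172,-0.117,0.01],[0,0,6.8,0.064,-0.216,-0.117,0.01],[0,0,6.8,0.077,-0.26,-0.117,0.01]])

```text
clock: 16.1
position: [0.5717, 0.0651, 0.2499]
ee_rot: [0.994, 0.11, 0.001, -0.0]
ft_force: [0.9, 0.4, -1.6]
grip_width: 0.252
```

```bash
python3 -c "
from h import *
goto(567.7,187,250,12.6)"
```

```text
t 16.1 pos [571.7  65.1 249.9] F [ 0.9  0.4 -1.6] grip 21.5 
row [-0.  -0.1  0. ] [ 2.270e-02 -1.198e-01 -1.000e-04] n>= 2.4
```

move_arm(moves=[[0,0,0,0.007,-0.035,0,0.01],[0,0,0,0.013,-0.07,0,0.01],[0,0,0,0.019,-0.1,0,0.01],[0,0,0,0.0225,-0.12,0,0.01],[0,0,0,0.0225,-0.12,0,0.01],[0,0,0,0.0225,-0.12,0.02,0.01],[0,0,0,0.0225,-0.12,0.045,0.01],[0,0,0,0.0225,-0.12,0.07,0.01],[0,0,0,0.0225,-0.12,0.075,0.01]])

```text
clock: 17.0
position: [0.5669, 0.1837, 0.1717]
ee_rot: [0.994, 0.109, -0.001, 0.0]
ft_force: [-0.1, -0.6, -1.3]
grip_width: 0.251
```

```bash
python3 -c "
from h import *
goto(567.7,187,136,12.6)"
```

```text
t 17.0 pos [566.9 183.7 171.7] F [-0.1 -0.6 -1.3] grip 21.4 
row [ 0.   0.2 -0. ] [ 0.0016 -0.0031  0.0357] n>= 0.7
```

move_arm(moves=[[0,0,0,0,-0.001,0.015,0.01],[0,0,0,0,-0.001,0.026,0.01],[0,0,0,0,-0.001,0.033,0.01],[0,0,0,0,-0.001,0.035,0.01],[0,0,0,0,-0.001,0.036,0.01],[0,0,0,0,-0.001,0.037,0.01],[0,0,0,0,-0.001,0.037,0.01]])

```text
clock: 17.7
position: [0.5678, 0.1866, 0.1371]
ee_rot: [0.994, 0.11, 0.001, -0.0]
ft_force: [1.0, -0.2, -2.1]
grip_width: 0.248
```

move_arm(moves=[[0,0,0,0,0,0.001,0.01],[0,0,0,0,0,0.002,0.01],[0,0,0,0,0,0.002,0.01]])

```text
clock: 18.0
position: [0.5676, 0.1865, 0.1347]
ee_rot: [0.994, 0.11, 0.0, -0.0]
ft_force: [1.0, 0.0, -2.0]
grip_width: 0.248
```

move_arm(moves=[[0,0,0,0,0,0.001,0.01],[0,0,0,0,0,0.002,0.01],[0,0,0,0,0,0.002,0.01]])

```text
clock: 18.3
position: [0.5677, 0.1867, 0.1332]
ee_rot: [0.994, 0.11, 0.001, -0.0]
ft_force: [-1.7, -1.2, 2.8]
grip_width: 0.255
```

move_arm(moves=[[0,0,0,0,0,0,0.03],[0,0,0,0,0,0,0.046],[0,0,0,0,0,0,0.046],[0,0,0,0,0,-0.02,0.046],[0,0,0,0,0,-0.06,0.046],[0,0,0,0,0,-0.1,0.046],[0,0,0,0,0,-0.117,0.046],[0,0,0,0,0,-0.117,0.046]])

```text
clock: 19.1
position: [0.5686, 0.1871, 0.2528]
ee_rot: [0.994, 0.11, 0.003, -0.001]
ft_force: [-0.5, -0.5, 0.0]
grip_width: 0.539
```

```bash
python3 -c "
from h import *
goto(654.8,-199.4,250,21.7)"
```

```text
t 19.1 pos [568.6 187.1 252.8] F [-0.5 -0.5  0. ] grip 46.0 
row [-0.  -0.3 -9.1] [-0.0005  0.396   0.0024] n>= 7.9
```

move_arm(moves=[[0,0,-4,0,0.05,0,0.046],[0,0,-9.1,0,0.1,0,0.046],[0,0,-9.1,0,0.15,0,0.046],[0,0,-9.1,0,0.2,0,0.046],[0,0,-9.1,0,0.25,0,0.046],[0,0,-9.1,0,0.3,0,0.046],[0,0,-9.1,0,0.35,0,0.046],[0,0,-9.1,0,0.396,0.002,0.046],[0,0,-9.1,0,0.396,0.002,0.046],[0,0,-9.1,0,0.396,0.002,0.046]])

```text
clock: 20.1
position: [0.6537, -0.2013, 0.2456]
ee_rot: [0.982, 0.187, -0.001, -0.001]
ft_force: [-0.2, 0.7, 1.2]
grip_width: 0.534
```

```bash
python3 -c "
from h import *
wface('red',(656.3,-203.1,164))
goto(654.8,-199.4,130,21.7)"
```

```text
pred [261. 196.] [([254, 72, 50, 50, 1056], [278.0, 97.0]), ([239, 140, 45, 87, 2723], [261.0, 180.0])]
t 20.15 pos [ 653.9 -199.4  246.2] F [0.  0.7 0.8] grip 45.9 
row [-0.1 -0.   0.1] [0.0008 0.0006 0.1162] n>= 2.3
```

View pics/w_red.png

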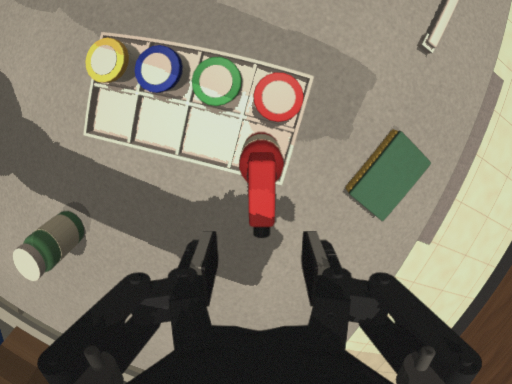

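The red head's centre is at (262,195), aligned, and the other three bottle cells are empty.

move_arm(moves=[[0,0,0,0.0008,0.0005,0.03,0.046],[0,0,0,0.0008,0.0005,0.06,0.046],[0,0,0,0.0008,0.0005,0.095,0.046],[0,0,0,0.0008,0.0005,0.116,0.046],[0,0,0,0.0008,0.0005,0.116,0.046],[0,0,0,0.0008,0.0005,0.116,0.01],[0,0,0,0.0008,0.0005,0.116,0.01],[0,0,0,0.0008,0.0005,0.116,0.01],[0,0,0,0.0008,0.0005,0.116,0.01],[0,0,0,0.0008,0.0005,0.116,0.01]])

```text
clock: 21.15
position: [0.6561, -0.1999, 0.1334]
ee_rot: [0.982, 0.189, 0.002, 0.0]
ft_force: [-0.8, 0.4, 6.5]
grip_width: 0.251
```

```bash
python3 -c "
from h import *
goto(636,202.2,250,12.6)"
```

```text
t 21.15 pos [ 656.1 -199.9  133.4] F [-0.8  0.4  6.5] grip 21.5 
row [ 0.  -0.2  9.1] [ 0.1307 -0.3808 -0.1165] n>= 8.4
```

move_arm(moves=[[0,0,0,0,0,-0.015,0.01],[0,0,0,0,0,-0.045,0.01],[0,0,0,0,0,-0.085,0.01],[0,0,0,0,0,-0.117,0.01],[0,0,3,0.014,-0.04,-0.117,0.01],[0,0,6,0.029,-0.084,-0.117,0.01],[0,0,9.1,0.044,-0.127,-0.117,0.01],[0,0,9.1,0.059,-0.171,-0.117,0.01],[0,0,9.1,0.074,-0.215,-0.117,0.01],[0,0,9.1,0.089,-0.259,-0.117,0.01]])

```text
clock: 22.15
position: [0.6414, 0.075, 0.2498]
ee_rot: [0.994, 0.11, 0.001, -0.0]
ft_force: [0.9, -0.2, -3.7]
grip_width: 0.248
```

```bash
python3 -c "
from h import *
goto(636,202.2,250,12.6)"
```

```text
t 22.15 pos [641.4  75.  249.8] F [ 0.9 -0.2 -3.7] grip 21.2 
row [-0.  -0.1  0. ] [ 2.250e-02 -1.253e-01 -1.000e-04] n>= 2.5
```

move_arm(moves=[[0,0,0,0.007,-0.035,0,0.01],[0,0,0,0.013,-0.07,0,0.01],[0,0,0,0.019,-0.105,0,0.01],[0,0,0,0.0225,-0.125,0,0.01],[0,0,0,0.0225,-0.125,0,0.01],[0,0,0,0.0225,-0.125,0.02,0.01],[0,0,0,0.0225,-0.125,0.045,0.01],[0,0,0,0.0225,-0.125,0.07,0.01],[0,0,0,0.0225,-0.125,0.075,0.01]])

```text
clock: 23.05
position: [0.6356, 0.1984, 0.1713]
ee_rot: [0.994, 0.11, -0.002, 0.0]
ft_force: [-0.4, 0.1, -2.9]
grip_width: 0.252
```

```bash
python3 -c "
from h import *
goto(636,202.2,136,12.6)"
```

```text
t 23.05 pos [635.6 198.4 171.3] F [-0.4  0.1 -2.9] grip 21.5 
row [ 0.   0.2 -0. ] [ 0.0014 -0.0036  0.0353] n>= 0.7
```

move_arm(moves=[[0,0,0,0,-0.001,0.015,0.01],[0,0,0,0,-0.001,0.026,0.01],[0,0,0,0,-0.001,0.033,0.01],[0,0,0,0,-0.001,0.035,0.01],[0,0,0,0,-0.001,0.036,0.01],[0,0,0,0,-0.001,0.037,0.01],[0,0,0,0,-0.001,0.037,0.01]])

```text
clock: 23.75
position: [0.6365, 0.2015, 0.1372]
ee_rot: [0.994, 0.11, 0.001, -0.0]
ft_force: [-0.5, -0.3, -3.9]
grip_width: 0.249
```

move_arm(moves=[[0,0,0,0,0,0.001,0.01],[0,0,0,0,0,0.002,0.01],[0,0,0,0,0,0.002,0.01]])

```text
clock: 24.05
position: [0.6363, 0.2013, 0.1347]
ee_rot: [0.994, 0.11, 0.0, -0.0]
ft_force: [0.3, -0.6, -1.5]
grip_width: 0.252
```

move_arm(moves=[[0,0,0,0,0,0.001,0.01],[0,0,0,0,0,0.0015,0.01],[0,0,0,0,0,0.0015,0.01]])

```text
clock: 24.35
position: [0.6364, 0.2014, 0.1335]
ee_rot: [0.994, 0.11, 0.0, -0.0]
ft_force: [-0.3, 0.1, -1.2]
grip_width: 0.257
```

move_arm(moves=[[0,0,0,0,0,0.0005,0.01],[0,0,0,0,0,0.001,0.01],[0,0,0,0,0,0.001,0.01]])

```text
clock: 24.65
position: [0.6365, 0.2015, 0.1335]
ee_rot: [0.994, 0.11, 0.001, -0.0]
ft_force: [-3.0, -1.2, 6.8]
grip_width: 0.251
```

Contact. I'll release, then retreat up and away to the right.

move_arm(moves=[[0,0,0,0,0,0,0.03],[0,0,0,0,0,0,0.046],[0,0,0,0,0,0,0.046],[0,0,0,0,0,-0.02,0.046],[0,0,0,0,0,-0.06,0.046],[0,0,0,0,0,-0.1,0.046],[0,0,0,0,0,-0.117,0.046],[0,0,0,0,0.05,-0.12,0.046],[0,0,0,0,0.1,-0.12,0.046],[0,0,0,0,0.15,-0.12,0.046]])

```text
clock: 25.65
position: [0.6694, 0.0534, 0.2525]
ee_rot: [0.994, 0.11, 0.001, -0.0]
ft_force: [0.4, -0.2, 0.1]
grip_width: 0.536
```

move_arm(moves=[[0,0,0,-0.02,0.04,0,0.046],[0,0,0,-0.04,0.08,0,0.046],[0,0,0,-0.05,0.08,0,0.046],[0,0,0,-0.05,0.08,0,0.046],[0,0,0,-0.05,0.08,0,0.046]])

```text
clock: 26.15
position: [0.6379, -0.0327, 0.2524]
ee_rot: [0.994, 0.111, 0.001, -0.001]
ft_force: [0.7, 0.4, 0.3]
grip_width: 0.54
```

```bash
python3 - <<'E'
from h import *
a=cams.camera('top')[:,:,::-1];b=cams.camera('scene')[:,:,::-1]
cv2.imwrite('pics/f.png',np.hstack([cv2.resize(a[90:300,120:400],(420,315)),cv2.resize(b[80:300,80:400],(380,261)) if 0 else cv2.resize(cv2.copyMakeBorder(b[80:300,90:400],0,12,0,0,0),(380,315))]))
P=dict(yellow=(430.5,159.1),blue=(498.8,174.4),green=(567.2,189.6),red=(635.5,204.9))
cv2.imwrite('pics/t9.png',a)
VT={'red':140,'yellow':130,'green':85,'blue':85}
for c in P:
    m=mask(a[:,:,::-1],c,VT[c],90);m[:,230:]=0;m[:,:120]=0
    if c=='yellow': m&=cv2.inRange(cv2.cvtColor(np.ascontiguousarray(a[:,:,::-1]),cv2.COLOR_RGB2HSV)[...,0],26,33)
    k,l,st,ce=cv2.connectedComponentsWithStats(m);i=1+np.argmax(st[1:,4])
    h=plane('top',ce[i],.164)[:2]*1e3; print(c,st[i,4],'origin',(h-6*np.array([.218,-.976])).round(1),'pocket',P[c])
print(manip.get_obs()['position'],manip.get_obs()['ft_force'])
E
```

```text
yellow 308 origin [430.7 161.1] pocket (430.5, 159.1)
blue 297 origin [499.3 171.7] pocket (498.8, 174.4)
green 278 origin [565.9 188. ] pocket (567.2, 189.6)
red 271 origin [634.6 203.3] pocket (635.5, 204.9)
[ 0.63807061 -0.03218057  0.25219612] [-0.0843126  -0.07679973  0.24578212]
```

View pics/f.png

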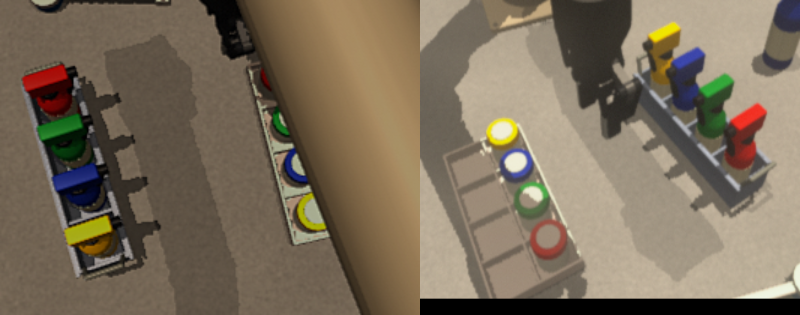

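All four bottles stand upright in the pockets in the right order. The jars are still in their cells, and the arm is clear of everything.

```bash
python3 -c "
from workcell import manip
print(manip.hand_in())"
```

```text
the job is handed in; nothing more can be done
None
```

I moved the four bottles into the caddy in row order, nearest the robot first: yellow, blue, green, red. I lowered each one until the wrist force showed contact with the pocket floor, released it, then handed the job in at about 26 s.

- **Placement:** in the final top and scene views all four stand upright, within about 3 mm of the measured pocket centres. The top view is partly hidden by the arm on the tray side.
- **Jars:** all four are still in their tray cells.
- **Forces:** wrist force readings stayed below about 8 N, and the arm was touching nothing at hand-in.
- **Disagreement:** the first top and scene measurements of the caddy differed by about 6 mm in x. A wrist camera view settled it, matching the pocket row's inner size (276 x 65.4 mm measured, 276 x 66 mm expected).
- **Failed check:** my colour mask for the caddy was too patchy to use, so I picked its corners by eye from zoomed crops.

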